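Hang the tension roller on the sprung dancer arm

ROBOT

A 7-joint arm with a two-finger parallel gripper is mounted at the origin on a cart in front of the work surface, level with it; the furniture and walls round the work are solid. World frame = base frame: x ahead of the robot, y to its left, z up, the work surface at z = 0. Lengths are in m, angles in rad, forces in N, time in s.
With the tool pointing down it reaches from about 0.4 to 0.85 m from the base axis. Payload 10.4 kg.
Tool frame: the origin (TCP) lies at the very end of the fingers, on their centre line; the grasp point (between the pads) lies 19 mm behind it; x points along the fingers, z is the direction in which the jaws open and shut, and the axes are right-handed (so a half turn about x gives the same grasp; the last joint's range is limited). The gripper opens to 85 mm and grips with 20 to 120 N. Pads are 22 mm wide; open, the fingers measure 114 mm over their backs; the gripper's body (76 mm by 85 mm) begins 54 mm behind the grasp point. The pads swing forward as they close: fully open they stand 13 mm farther back than shut.
Start: joints at [-1.195, 0.332, -0.065, 1.46, 0.022, 1.35, -0.088], TCP at [0.243, 0.576, 0.231] pointing down, gripper open.
Joint ranges: [-2.6, 2.6], [-0.5, 2.12], [-1.47, 1.34], [0.16, 2.42], [-1.27, 4.41], [0.06, 2.06], [-2.6, 2.6]. Speed limits (rad/s): [2.22, 2.22, 2.79, 2.79, 3.14, 3.14, 3.14].

INTERFACE

Orientations are given as a unit quaternion [x, y, z, w].
In Python, from workcell import telemetry, viewer, manip, spot_in, mark_of gives the robot as it stands. The module is installed in compiled form; this text tells all that it offers.
- The arm moves only by the shell command python3 -m crank 'ROWS' [FORCE]. ROWS is JSON, a list of rows, each a list of 3 entries, a list of its own where there are three numbers: the closure, from 0 (fully open) to 1 (shut), then the shift along the world's x, y, z in cm, then the turn, a rotation vector about the world's x, y, z in rad. A call has 1 to 12 rows; each row shifts and turns the commanded pose from where the row before left it; what a row does not reach is not made up. A row lasts 1/12 s, in which the tool goes at most 41.7 mm and 7.16 degrees, less where a joint would pass 70% of its speed; a pose out of reach is approached as far as the arm can. A call with a gripper value outside its range is refused whole. The fingers move at their own pace and stop on an object; FORCE is the grip in N (left out, the last holds). Time passes only in rows, so rows that do not move let the fingers close. It gives the time, the measured TCP pose, the force and the opening at its end, in the units of the state.
- telemetry.get_obs(): the state, without advancing time (a new reading comes with each control period).
- viewer.camera(name): name is "scene" or "top"; returns a dict with "frame" (480x640x3 uint8, red, green, blue), "intrinsics" (3x3 intrinsics, pixels), "k1" (the pictures are not rectified: a ray, as slopes to the right and down, at radius r is drawn at 1 + k1 r^2 times it, then the intrinsics apply), "cam_to_world" (4x4, takes a point from camera to world coordinates). Camera axes: x right, y up, looking along -z (the intrinsics and any distortion apply to the point x, -y, -z); pixel columns grow to the right and rows downward; lengths in m; the calibration is good to about 2 mm. A picture is of the moment at which its call begins. There is no depth.
- manip.hand_in(): hands the job in, once; it reports no verdict.
Trained networks look in a picture, given as the dict that the camera call returned (one of the last four; its "shot" number tells which), for a name from the list of things; names that differ only in an ending like _2 or _b are one class to them, and where a whole thing is asked for, a point or a joint stands for the part that bears it (a point fixed in the world has none). Each returns a list of dicts, best first, with "conf" (0 to 1); they miss things now and then, are a little off and sometimes report something else, mostly with a low value. They report only what shows in the picture. A call takes as long as a camera call.
- spot_in(thing, picture): "location" ([x, y, z] in m, in the coordinates of the camera as it stood for that picture, good to about 4 mm: the middle of the surface that is visible of it).
- mark_of(thing, picture): "location" ([x, y, z] in m, in the coordinates of the camera as it stood for that picture, good to about 4 mm: a listed point, or the origin of a listed thing).
The state is a dict: "clock": time; "joint_pos": joint angles; "joint_velocities": joint speeds; "tau": joint torques, N m; "position": TCP position; "ee_rot": TCP orientation; "ft_force": force on the tool from outside, world axes, zero at the start; "torque": the same for the moment, N m; "grip_width": opening from 0.0 (shut) to 1.0 (fully open).
Only numpy, scipy, OpenCV 4.12 (cv2) and the standard library are available. Lean on these libraries where they do the work, as an engineer would, in place of code of your own. Each camera call takes 0.05 s, during which the arm holds its last target. There are 200 camera calls.

TASK

Fit the loose roller to the spring-balanced swing arm: lift it off its rest, hang it by its two steel pins in the arm's two open V hooks and ease it down as the arm sinks under it, letting go only once the arm carries the whole weight and has settled, so that the arm neither drops nor springs up. Then check that the arm floats: with the fingers press the hanging roller gently down until the arm meets its bottom stop, let it come slowly back up under the fingers, and leave it hanging free. Leave the other things where they are.

Things in the scene. Friction and masses are not known exactly. Their poses are not given: they have to be found in the camera images.
- roller_mid (a point): centre of the loose aluminium roller: a tube 40 mm in diameter, 120 mm long, a black band near each end, with a steel pin 10 mm thick sticking 19.5 mm out of each end. The point's y axis runs along the roller. It weighs 0.25 to 0.95 kg (the tube's wall is not known). Grip it across the tube at mid-length, from above.
- roller_rest: fixed blue rest, 60 x 112 mm, in which the roller lies at the start, its axis 46 mm above the work surface and along the rest's y axis. Two V saddles 14 mm thick and at most 45 mm tall carry the tube 45 mm either side of the middle; 76 mm between them is free for the fingers. Origin: centre of the underside.
- dancer_base: fixed stand of the swing arm: grey base plate 110 x 160 mm and two cheeks 163 mm tall that carry the pivot shaft, two torsion springs and a round black damper. Origin on the work surface under the middle of the shaft; the arm points along its -x axis (towards the robot); its y axis runs along the shaft.
- pivot (a point): middle of the pivot shaft, 150 mm above the work surface. The arm swings about the shaft, which is level and runs along dancer_base's y axis.
- hooks (a point): midway between the two hooks at the arm's end: where the roller's centre lies when both pins are seated; it moves on an arc of 150 mm about the pivot. Hooks: open V's (30 degrees either side, square to the arm, prongs 14 mm above the seat) in two plates 6 mm thick, inner faces 130 mm apart, with nothing between them for 80 mm behind the hooks. Its y axis is dancer_base's.
- swing_arm (a joint): angle of the arm, rad: 0 at the top stop, where springs hold the empty arm; grows as it sinks; 0.78 at the rubber bottom stop. The line from pivot to hooks stands (0.39 - value) above level: hooks 207 mm high at 0, 93 mm at 0.78. The springs yield about 1.5 N per 0.1 rad at the hooks. Where it settles depends on the roller's weight; let go anywhere else, it jumps.
- pulley: bystander: black toothed belt pulley, 66 mm wide, 26 mm tall
- bearing: bystander: steel ball bearing, 52 mm wide, 15 mm tall
- spanner: bystander: chrome combination spanner, 126 mm long
- nut: bystander: large steel hex nut, 34 mm wide, 14 mm tall

How it is judged:
On the way, in this order (a step that is already met when the one before it is completed fails the run):
1. the roller hangs by both pins in the V hooks, let go, with the arm carrying it and settled (distance between roller_mid and hooks below 0.006 m and angle between the y axis of roller_mid and the y axis of hooks, either way round below 0.04 rad and value of joint swing_arm above 0.07 rad and velocity of joint swing_arm between -0.05 and 0.05 rad/s and contact force between the fingers and anything else below 0.1 N), for 0.4 s.
2. the fingers press the hanging roller down until the arm is at its bottom stop (within 0.06 rad, about 9 mm) (value of joint swing_arm above 0.72 rad and distance between roller_mid and hooks below 0.006 m and contact force between the fingers and dancer_roller above 0.3 N), for 0.1 s.
At the end, for the whole second after the job is handed in: The roller hangs by both pins in the two hooks (its centre within 6 mm of the hooks' seat, its axis within 0.04 rad of the pivot's direction), let go, and the arm floats at rest under it between 0.07 and 0.67 rad, clear of both stops (distance between roller_mid and hooks below 0.006 m and angle between the y axis of roller_mid and the y axis of hooks, either way round below 0.04 rad and value of joint swing_arm between 0.07 and 0.67 rad and velocity of joint swing_arm between -0.05 and 0.05 rad/s); the robot touches nothing.
It fails at once if the arm jumped or dropped as the hand let go of the roller (faster than 0.5 rad/s, about 75 mm/s at the hooks, with the opened fingers still round the roller) (distance between the grasp point and roller_mid below 0.024 m and contact force between the fingers and dancer_roller below 0.05 N and (velocity of joint swing_arm above 0.5 rad/s or velocity of joint swing_arm below -0.5 rad/s)).
It fails at once if the arm swung faster than 0.7 rad/s (about 105 mm/s at the hooks) at any time: dropped, driven down or let up too fast (velocity of joint swing_arm above 0.7 rad/s or velocity of joint swing_arm below -0.7 rad/s).
It fails at once if the roller was pressed on the hooks with more than 35 N (contact force between dancer_roller and swing_arm above 35 N).
It fails at once if the roller was dropped on the work surface (height (world z) of roller_mid below 0.035 m).
It fails at once if a bystander was moved by more than 15 mm (distance of any of pulley, bearing, spanner, nut from where it was at the start of the episode above 0.015 m).
It also fails if it takes over 70 s, if anything falls off the work surface, if the arm or the gripper's body presses on something with over 40 N, if the wrist force passes 120 N, or if a joint passes its speed limit or range.

## Working session

There is one attempt and no reset: what is moved stays moved. The work goes in short steps, Python scripts to look and compute and a shell command to move; the robot and the scene stay as the last step left them, time stands still between calls to the robot, and variables do not carry over. Pictures are saved under pics/ and viewed, about 8 in all and at most 12, crops included, and the job is handed in when it is done.

```bash
mkdir -p pics
cat > h.py <<'E'
import numpy as np, cv2
from workcell import telemetry, viewer, manip, spot_in, mark_of
def w(p,l): return (p["cam_to_world"]@np.r_[l,1])[:3]
def px(p,X):
    c=np.linalg.inv(p["cam_to_world"])@np.r_[X,1]; s=np.array([c[0],-c[1]])/-c[2]; s=s*(1+p["k1"]*(s@s))
    K=np.array(p["intrinsics"]); return (K@np.r_[s,1])[:2]
def save(p,n): cv2.imwrite("pics/"+n,cv2.cvtColor(p["frame"],cv2.COLOR_RGB2BGR))
def st():
    o=telemetry.get_obs(); print({k:np.round(v,3) for k,v in o.items()})
def ray(p,uv):
    K=np.array(p["intrinsics"]); d=np.linalg.solve(K,np.r_[uv,1])[:2]; s=d.copy()
    for _ in range(20): s=d/(1+p["k1"]*(s@s))
    R=p["cam_to_world"]; return R[:3,3], R[:3,:3]@np.r_[s[0],-s[1],-1]
def look(names,cams=("scene","top"),f=mark_of):
    out={}
    for c in cams:
        p=viewer.camera(c); out[c]=p
        for n in names:
            for r in f(n,p)[:2]:
                X=w(p,r["location"]); print(c,n,round(r["conf"],2),X.round(4),px(p,X).round(0))
    return out
E
python3 - <<'E'
from h import *
st()
P=look(["roller_mid","roller_rest","dancer_base","pivot","hooks","pulley","bearing","spanner","nut"])
for c,p in P.items(): save(p,c+"0.png"); print(c,p["k1"],np.array(p["intrinsics"])[0,0],p["cam_to_world"][:3,3])
E
```

```text
{'clock': np.float64(0.0), 'joint_pos': array([-1.195,  0.333, -0.065,  1.461,  0.022,  1.35 , -0.089]), 'joint_velocities': array([ 0.   , -0.002,  0.   , -0.002,  0.   ,  0.001,  0.   ]), 'tau': array([-0.0000e+00, -6.2546e+01,  4.9000e-02, -3.9159e+01,  1.6000e-02,
        1.0000e-02,  0.0000e+00]), 'position': array([0.243, 0.576, 0.231]), 'ee_rot': array([-0.391,  0.59 ,  0.391,  0.589]), 'ft_force': array([-0.06 ,  0.605,  0.404]), 'torque': array([-0.044, -0.018, -0.001]), 'grip_width': np.float64(1.0)}
scene roller_mid 0.72 [0.461  0.0601 0.0473] [351. 264.]
scene roller_rest 0.76 [ 0.4664  0.0623 -0.0018] [351. 285.]
scene dancer_base 0.78 [ 0.71   -0.0227 -0.0029] [274. 349.]
scene pivot 0.73 [ 0.7103 -0.0261  0.1499] [267. 274.]
scene pulley 0.8 [ 0.5766 -0.1062  0.0007] [258. 301.]
scene bearing 0.56 [ 4.834e-01 -8.860e-02  2.000e-04] [281. 279.]
scene spanner 0.61 [6.574e-01 1.373e-01 2.000e-04] [369. 344.]
scene spanner 0.35 [ 7.069e-01 -2.210e-02  4.000e-04] [275. 346.]
scene nut 0.4 [ 0.417  -0.1081  0.0027] [283. 263.]
top roller_mid 0.93 [0.4653 0.0667 0.0452] [274. 307.]
top roller_rest 0.88 [ 0.4616  0.0621 -0.0008] [278. 309.]
top roller_rest 0.16 [ 0.4174 -0.1116  0.0025] [374. 337.]
top dancer_base 0.86 [ 7.03e-01 -2.74e-02 -2.00e-04] [331. 178.]
top pivot 0.96 [ 0.7052 -0.0239  0.1499] [335. 156.]
top pulley 0.55 [ 0.5748 -0.1085 -0.0028] [373. 249.]
top bearing 0.94 [ 4.766e-01 -8.900e-02 -2.000e-04] [362. 303.]
top spanner 0.94 [0.661  0.1355 0.0034] [241. 197.]
top nut 0.7 [ 0.4164 -0.1111  0.0011] [374. 337.]
scene -0.10462741753928408 518.0980413549598 [1.39118942 0.25550108 0.57577019]
top 0.014801272747945982 569.2662663132372 [0.47668387 0.03014187 1.02749549]
```

Run:
```python
import cv2
a=cv2.imread("pics/top0.png")[120:380,190:450]; cv2.imwrite("pics/t1.png",cv2.resize(a,(780,600),interpolation=cv2.INTER_CUBIC) if 0 else cv2.resize(a,(598,598),interpolation=cv2.INTER_CUBIC))
a=cv2.imread("pics/scene0.png")[200:400,190:450]; cv2.imwrite("pics/s1.png",cv2.resize(a,(780,600),interpolation=cv2.INTER_CUBIC))
```

```text
(no output)
```

View pics/t1.png

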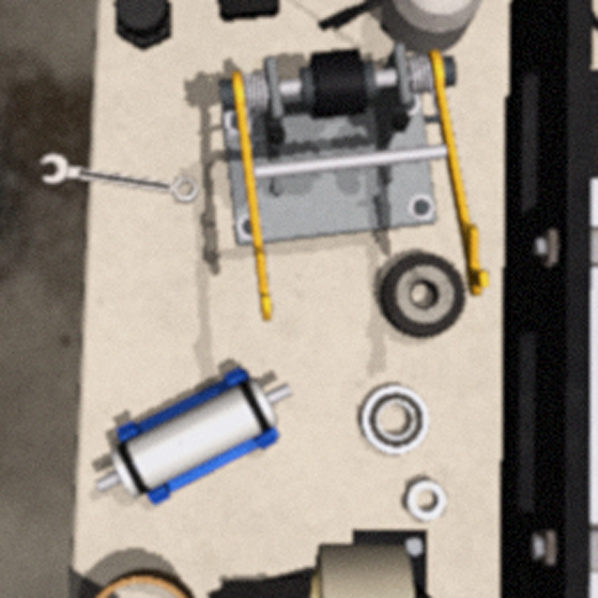

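View pics/s1.png

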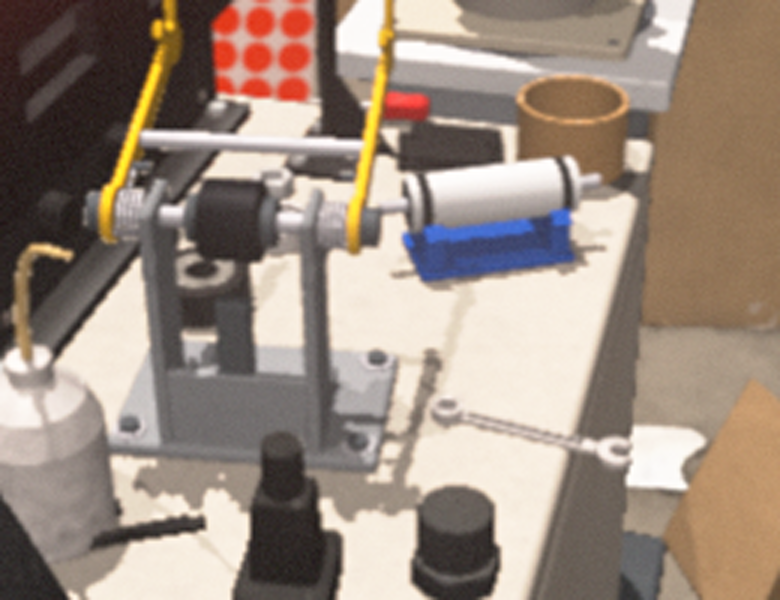

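The top crop shows the roller in its blue rest, pins at crop (100,483) and (287,388), the yellow arm tips at (266,313) and (480,283), and the shaft hubs at (222,95) and (455,70). The scene crop confirms that the arm is at its top stop and that nothing lies over the roller. Next I work out the axes.

Run:
```python
from h import *
from scipy.spatial.transform import Rotation as R
p=viewer.camera("top")
def at(c,z):
    o,d=ray(p,np.array(c)/2.3+[190,120]); return o+d*(z-o[2])/d[2]
def pr(n,a,b,z):
    A,B=at(a,z),at(b,z); d=A-B; print(n,((A+B)/2).round(4),"len",np.linalg.norm(d).round(4),"axis yaw",np.degrees(np.arctan2(-d[0],d[1])).round(2))
pr("roller pins",(100,483),(287,388),.046)
pr("shaft",(222,95),(455,70),.15)
pr("hook tips",(266,313),(480,283),.212)
pr("crossbar",(257,170),(445,151),.19)
print(R.from_quat(telemetry.get_obs()["ee_rot"]).as_matrix().round(3))
look(["roller_mid","roller_rest","hooks","pivot","swing_arm","bearing","nut"])
look(["hooks","swing_arm"],f=spot_in)
```

```text
roller pins [0.4618 0.066  0.046 ] len 0.1545 axis yaw 28.45
shaft [ 0.7061 -0.0283  0.15  ] len 0.1614 axis yaw 8.43
hook tips [ 0.5527 -0.0492  0.212 ] len 0.1362 axis yaw 9.77
crossbar [ 0.6441 -0.0349  0.19  ] len 0.1235 axis yaw 7.88
[[ 0.    -0.922  0.388]
 [ 0.     0.388  0.922]
 [-1.     0.     0.   ]]
scene roller_mid 0.68 [0.463  0.0634 0.0448] [352. 265.]
scene roller_rest 0.96 [0.4653 0.0616 0.0006] [351. 284.]
scene roller_rest 0.37 [ 0.5769 -0.1068  0.0013] [257. 300.]
scene pivot 0.91 [ 0.7095 -0.0241  0.1525] [269. 273.]Traceback (most recent call last):
  File "<stdin>", line 13, in <module>
  File "h.py", line 19, in look
    for r in f(n,p)[:2]:
             ~^^^^^
ValueError: it knows: bearing, dancer_base, hooks, nut, pivot, pulley, roller_mid, roller_rest, spanner
```

View pics/top0.png

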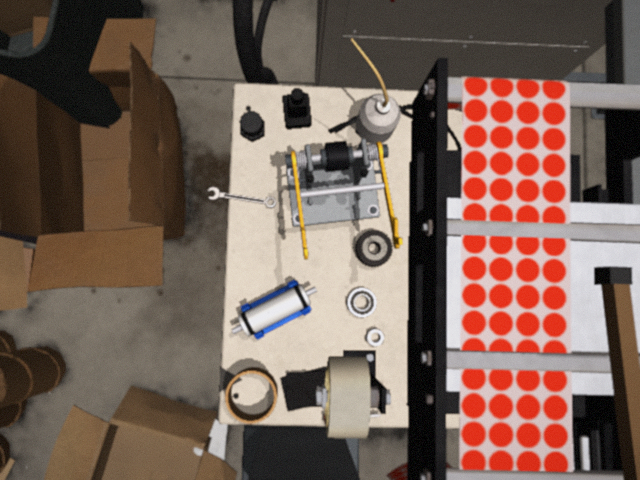

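```bash
python3 -m crank '[[0,[2.5,-4,0],[0,0,-0.1]],[0,[2.5,-4,0],[0,0,-0.1]],[0,[2.5,-4,0],[0,0,-0.1]],[0,[2.5,-4,0],[0,0,-0.1]]]' 40
```

```text
clock: 1.63
position: [0.3317, 0.433, 0.2313]
ee_rot: [-0.265, 0.656, 0.265, 0.656]
ft_force: [1.3, 0.9, -0.1]
grip_width: 1.003
```

The full top picture shows the cup at (250,393) and the tape roll at (348,397), both clear of the roller at (275,308). The black rail at x≈430 px is well right of the hooks.

```bash
python3 -m crank '[[0,[1.3,-3.8,0],[0,0,-0.03]],[0,[1.3,-3.8,0],[0,0,-0.03]],[0,[1.3,-3.8,0],[0,0,-0.03]],[0,[1.3,-3.8,0],[0,0,-0.03]],[0,[1.3,-3.8,-1],[0,0,-0.03]],[0,[1.3,-3.8,-1],[0,0,-0.03]],[0,[1.3,-3.8,-1],[0,0,-0.03]],[0,[1.3,-3.8,-2],[0,0,-0.03]],[0,[1.3,-3.8,-2],[0,0,-0.03]],[0,[0,0,-2],[0,0,0]],[0,[0,0,0],[0,0,0]],[0,[0,0,0],[0,0,0]]]'
python3 - <<'E'
from h import *
P=look(["roller_mid","roller_rest","hooks","pivot","bearing"])
st()
for c,p in P.items(): save(p,c+"2.png")
a=cv2.imread("pics/top2.png")[200:380,190:430]; b=cv2.imread("pics/scene2.png")[150:330,230:470]
cv2.imwrite("pics/m2.png",np.vstack([cv2.resize(a,(400,300)),cv2.resize(b,(400,300))]))
E
```

```text
clock: 2.63
position: [0.4456, 0.0982, 0.144]
ee_rot: [-0.176, 0.685, 0.176, 0.684]
ft_force: [-0.1, -0.4, 0.2]
grip_width: 0.999
scene roller_mid 0.76 [0.4625 0.0657 0.0454] [353. 265.]
scene roller_rest 0.79 [ 4.648e-01  5.940e-02 -4.000e-04] [350. 284.]
scene pivot 0.88 [ 0.7057 -0.0268  0.1549] [268. 270.]
scene bearing 0.64 [ 0.4807 -0.0877 -0.0013] [282. 279.]
top roller_mid 0.73 [0.4618 0.0688 0.0453] [273. 309.]
top roller_rest 0.87 [0.4633 0.0625 0.002 ] [277. 308.]
top pivot 0.8 [ 0.7029 -0.0271  0.1461] [336. 158.]
{'clock': np.float64(3.233), 'joint_pos': array([-0.694,  0.021,  0.385,  2.016, -0.009,  1.106,  0.197]), 'joint_velocities': array([ 0.003,  0.002,  0.002,  0.001, -0.004, -0.001,  0.001]), 'tau': array([-5.8000e-02, -3.3743e+01,  2.9500e-01, -3.5959e+01,  1.2000e-02,
        3.0000e-03, -1.0000e-03]), 'position': array([0.446, 0.098, 0.144]), 'ee_rot': array([-0.176,  0.685,  0.176,  0.685]), 'ft_force': array([-0.125,  0.028, -0.209]), 'torque': array([0.017, 0.074, 0.059]), 'grip_width': np.float64(1.0)}
```

View pics/m2.png

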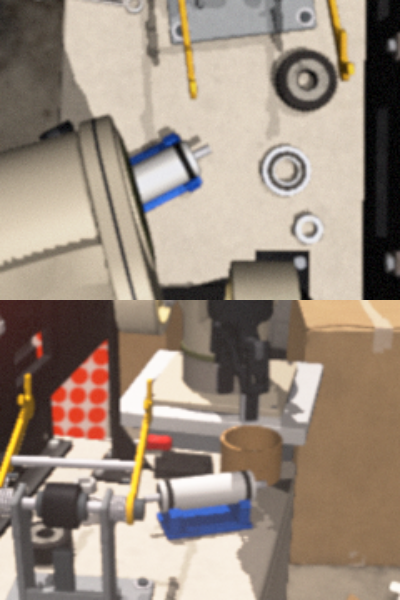

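The top half shows the hand coming in from the left, with the roller's right half visible; the scene half shows the fingers still above and behind the roller. The networks agree with the pin measurement, so I correct and descend.

```bash
python3 -m crank '[[0,[0.9,-1.65,0],[0,0,0]],[0,[0.8,-1.65,0],[0,0,0]],[0,[0,0,-2],[0,0,0]],[0,[0,0,-2],[0,0,0]],[0,[0,0,-2],[0,0,0]],[0,[0,0,-2],[0,0,0]],[0,[0,0,-2],[0,0,0]],[0,[0,0,-1.7],[0,0,0]],[0,[0,0,0],[0,0,0]],[0,[0,0,0],[0,0,0]]]'
python3 - <<'E'
from h import *
P=look(["roller_mid"],("scene",))
a=P["scene"]["frame"][200:320,280:440]
cv2.imwrite("pics/m3.png",cv2.resize(a[:,:,::-1],(640,480)))
E
```

```text
clock: 4.07
position: [0.4627, 0.0648, 0.027]
ee_rot: [-0.176, 0.686, 0.175, 0.684]
ft_force: [-0.0, 1.0, 1.0]
grip_width: 0.999
scene roller_mid 0.93 [0.4636 0.0633 0.0483] [352. 264.]
```

View pics/m3.png

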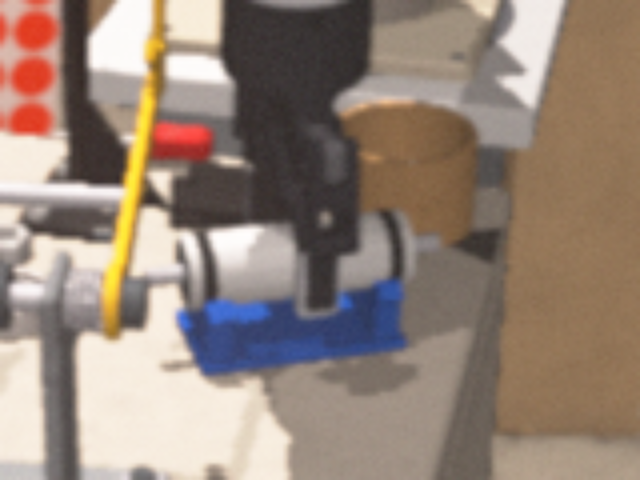

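The front finger (crop 318,280) lies between the saddles; its offset from mid-tube matches the parallax of a finger 45 mm in front. Gripping.

```bash
python3 -m crank '[[1,[0,0,0],[0,0,0]],[1,[0,0,0],[0,0,0]],[1,[0,0,0],[0,0,0]],[1,[0,0,0],[0,0,0]],[1,[0,0,0],[0,0,0]],[1,[0,0,0],[0,0,0]],[1,[0,0,0],[0,0,0]],[1,[0,0,0],[0,0,0]]]' 60
```

```text
clock: 4.83
position: [0.4629, 0.065, 0.0278]
ee_rot: [-0.175, 0.685, 0.176, 0.685]
ft_force: [-4.9, -1.6, 12.1]
grip_width: 0.449
```

```bash
python3 -m crank '[[1,[0,0,0.5],[0,0,0]],[1,[0,0,1],[0,0,0]],[1,[0,0,2],[0,0,0]],[1,[0,0,2.5],[0,0,0]],[1,[0,0,2.5],[0,0,0]],[1,[0,0,2.5],[0,0,0]],[1,[0,0,2.5],[0,0,0]],[1,[0,0,2.5],[0,0,0]],[1,[0,0,2.5],[0,0,0]],[1,[0,0,2],[0,0,0]],[1,[0,0,0],[0,0,0]],[1,[0,0,0],[0,0,0]]]'
python3 - <<'E'
from h import *
st(); look(["roller_mid","hooks","pivot"])
E
```

```text
clock: 5.83
position: [0.4635, 0.065, 0.2331]
ee_rot: [-0.175, 0.684, 0.176, 0.686]
ft_force: [-0.3, -0.2, -3.3]
grip_width: 0.444
{'clock': np.float64(5.833), 'joint_pos': array([-0.668, -0.041,  0.424,  1.876,  0.017,  1.301,  0.253]), 'joint_velocities': array([ 0.001,  0.03 ,  0.001,  0.045, -0.004, -0.016,  0.003]), 'tau': array([  0.072, -34.383,  -0.718, -42.054,   0.081,   0.265,  -0.052]), 'position': array([0.463, 0.065, 0.233]), 'ee_rot': array([-0.175,  0.684,  0.176,  0.686]), 'ft_force': array([-0.349, -0.161, -3.321]), 'torque': array([-0.005,  0.03 ,  0.02 ]), 'grip_width': np.float64(0.444)}
scene roller_mid 0.94 [0.4631 0.0629 0.2535] [354. 170.]
scene pivot 0.64 [ 0.7063 -0.0258  0.1512] [268. 272.]
top pivot 0.95 [ 0.7019 -0.0285  0.1498] [337. 158.]
top pivot 0.52 [ 0.6649  0.1334 -0.0007] [242. 196.]
```

```bash
python3 -m crank '[[1,[0.6,-0.55,0.2],[0,0,-0.035]],[1,[1.15,-1.1,0.2],[0,0,-0.035]],[1,[1.15,-1.1,0.2],[0,0,-0.035]],[1,[1.15,-1.1,0.2],[0,0,-0.035]],[1,[1.15,-1.1,0.2],[0,0,-0.035]],[1,[1.15,-1.1,0.2],[0,0,-0.035]],[1,[1.15,-1.1,0.2],[0,0,-0.035]],[1,[1.15,-1.1,0],[0,0,-0.035]],[1,[1.15,-1.1,0],[0,0,-0.035]],[1,[1.15,-1.1,0],[0,0,-0.035]],[1,[1.1,-0.65,0],[0,0,0]],[1,[0,0,0],[0,0,0]]]'
python3 - <<'E'
from h import *
st(); P=look(["roller_mid","hooks","pivot"])
y=np.radians(8.5); ey=np.array([-np.sin(y),np.cos(y),0])
H=np.array([.569,-.047,.207])
out=[]
for c,p in P.items():
    im=p["frame"][:,:,::-1].copy()
    u=px(p,H).astype(int); x0,y0=u[0]-80,u[1]-60
    a=cv2.resize(im[y0:y0+120,x0:x0+160],None,fx=4.6,fy=4.6,interpolation=cv2.INTER_CUBIC)[:,:]
    for s in(-1,1):
        q=(px(p,H+ey*s*.068)-[x0,y0]+.5)*4.6; cv2.drawMarker(a,tuple(q.astype(int).tolist()),(255,0,255),0,12); print(c,q)
    print(c,x0,y0); cv2.imwrite(f"pics/h_{c}.png",a)
E
```

```text
clock: 7.23
position: [0.5851, -0.0482, 0.2458]
ee_rot: [-0.053, 0.705, 0.052, 0.705]
ft_force: [0.7, -0.3, -3.7]
grip_width: 0.449
{'clock': np.float64(7.233), 'joint_pos': array([-0.479,  0.26 ,  0.584,  1.573, -0.144,  1.352,  0.269]), 'joint_velocities': array([-0.025, -0.036, -0.022,  0.039,  0.022,  0.005, -0.028]), 'tau': array([ 3.4700e-01, -4.9216e+01,  6.5570e+00, -4.0795e+01, -3.1400e-01,
        7.0000e-03,  3.5500e-01]), 'position': array([ 0.585, -0.048,  0.246]), 'ee_rot': array([-0.053,  0.705,  0.052,  0.705]), 'ft_force': array([ 0.726, -0.32 , -3.675]), 'torque': array([ 0.006,  0.008, -0.037]), 'grip_width': np.float64(0.449)}
scene roller_mid 0.62 [ 0.588  -0.0506  0.268 ] [275. 180.]
scene pivot 0.88 [ 0.7086 -0.0261  0.1529] [268. 272.]
top pivot 0.96 [ 0.7031 -0.027   0.1454] [336. 158.]
scene [204.53867574 276.48881929]
scene [540.92226106 289.02780443]
scene 202 147
top [585.77429208 256.57386529]
top [160.40484238 306.17403571]
top 270 178
```

View pics/h_scene.png

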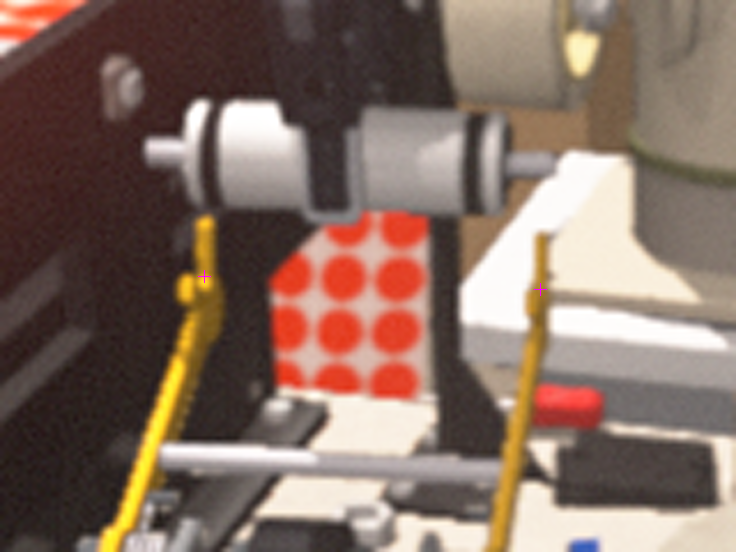

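View pics/h_top.png

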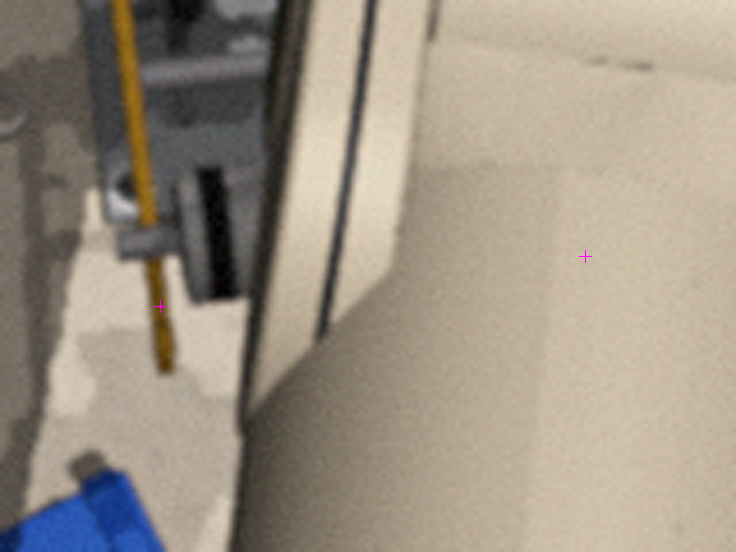

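Run:
```python
from h import *
p=viewer.camera("scene")
y=np.radians(8.5); ey=np.array([-np.sin(y),np.cos(y),0]); ex=np.array([np.cos(y),np.sin(y),0]); ez=np.array([0,0,1.])
f=lambda X:((px(p,X)-[202,147]+.5)*4.6).round(0)
P=np.array([.706,-.0265,.15]); u=-np.cos(.39)*ex+np.sin(.39)*ez; n=np.sin(.39)*ex+np.cos(.39)*ez
for s in(-1,1):
    H=P+.15*u+s*.068*ey
    print("seat",f(H),"outer tip",f(H+.014*n+.011*u),"inner tip",f(H+.014*n-.011*u),"mid arm",f(H-.05*u))
R=np.array([.5851,-.0482,.2648])
for s in(-1,1): print("tube end",f(R+s*.06*ey),"pin tip",f(R+s*.0795*ey))
```

```text
seat [205. 276.] outer tip [205. 232.] inner tip [193. 271.] mid arm [179. 368.]
seat [541. 289.] outer tip [542. 244.] inner tip [536. 284.] mid arm [527. 382.]
tube end [195. 154.] pin tip [146. 153.]
tube end [504. 163.] pin tip [555. 165.]
```

Predicted hook tips and pin tips match the picture: left hook at (205,276), right at (541,289), pin tips at 145 and 555 in the crop. The top crop shows the left pin crossing the plate, with the tube end just inside. I go to about 20 mm above the seat along the V.

```bash
python3 -m crank '[[1,[-0.1,0.03,-0.4],[0,0,0]],[1,[-0.1,0.03,-0.4],[0,0,0]],[1,[-0.1,0.03,-0.5],[0,0,0]],[1,[-0.1,0.03,-0.5],[0,0,0]],[1,[-0.1,0.03,-0.5],[0,0,0]],[1,[-0.1,0.03,-0.5],[0,0,0]],[1,[-0.1,0.03,-0.5],[0,0,0]],[1,[-0.1,0.03,-0.4],[0,0,0]],[1,[0,0,0],[0,0,0]],[1,[0,0,0],[0,0,0]]]'
cat >> h.py <<'E'
def force(n=8,c="scene"):
    F=[];
    for _ in range(n): viewer.camera(c); F.append(telemetry.get_obs()["ft_force"])
    print("F",np.mean(F,0).round(2),"sd",np.std(F,0).round(2))
E
python3 - <<'E'
from h import *
force(); st()
E
python3 -m crank '[[1,[-0.12,-0.02,-0.3],[0,0,0]],[1,[-0.12,-0.02,-0.3],[0,0,0]],[1,[-0.12,-0.02,-0.3],[0,0,0]],[1,[-0.12,-0.02,-0.3],[0,0,0]],[1,[-0.12,-0.02,-0.3],[0,0,0]],[1,[-0.12,-0.02,-0.3],[0,0,0]],[1,[0,0,0],[0,0,0]]]'
python3 - <<'E'
from h import *
force(4); P=look(["roller_mid","hooks"],("scene",))
cv2.imwrite("pics/h3.png",cv2.resize(P["scene"]["frame"][147:267,202:362,::-1],None,fx=4.6,fy=4.6,interpolation=cv2.INTER_CUBIC))
E
```

```text
clock: 8.52
position: [0.5756, -0.0435, 0.209]
ee_rot: [-0.054, 0.705, 0.054, 0.705]
ft_force: [-0.3, -0.4, -2.5]
grip_width: 0.449
F [ 0.29  0.11 -2.45] sd [0.47 0.75 0.5 ]
{'clock': np.float64(8.917), 'joint_pos': array([-0.486,  0.259,  0.575,  1.65 , -0.146,  1.275,  0.268]), 'joint_velocities': array([-0.001,  0.001, -0.003,  0.001,  0.   ,  0.001,  0.001]), 'tau': array([ 4.0000e-03, -4.9747e+01,  6.3630e+00, -3.9229e+01,  1.2000e-02,
        2.0000e-03, -0.0000e+00]), 'position': array([ 0.576, -0.044,  0.209]), 'ee_rot': array([-0.054,  0.705,  0.054,  0.705]), 'ft_force': array([-0.43 ,  0.343, -2.028]), 'torque': array([-0.028, -0.016, -0.024]), 'grip_width': np.float64(0.449)}
clock: 9.5
position: [0.5681, -0.0447, 0.1906]
ee_rot: [-0.054, 0.705, 0.054, 0.705]
ft_force: [0.7, 0.1, -3.1]
grip_width: 0.448
F [ 0.78  0.27 -1.96] sd [0.32 0.36 0.42]
scene roller_mid 0.6 [ 0.5697 -0.0466  0.2094] [282. 207.]
```

View pics/h3.png

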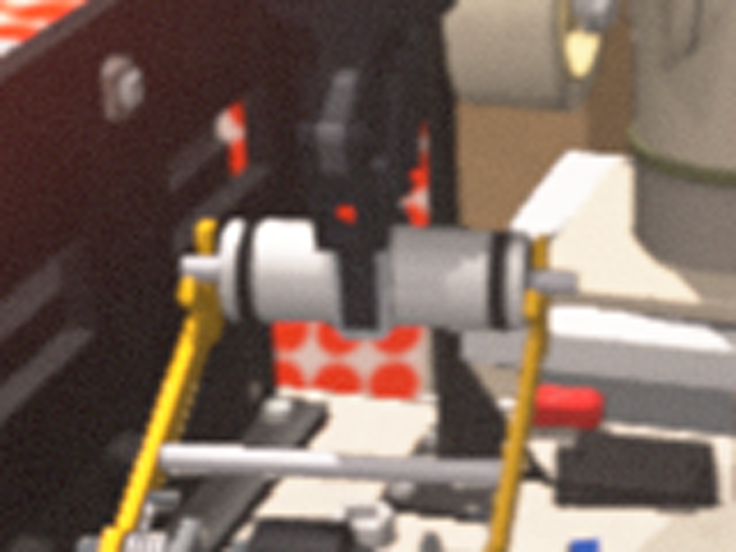

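Both pins lie between the hook prongs: left at (190,270), right at (555,282). The roller is about 2.5 mm too far right (+y), so I centre it and then lower along the arc in small steps, reading the force each time.

```bash
python3 -m crank '[[1,[0.02,-0.12,0],[0,0,0]],[1,[0.02,-0.1,0],[0,0,0]],[1,[-0.08,-0.01,-0.2],[0,0,0]],[1,[-0.08,-0.01,-0.2],[0,0,0]],[1,[-0.08,-0.01,-0.2],[0,0,0]],[1,[-0.04,-0.01,-0.1],[0,0,0]],[1,[0,0,0],[0,0,0]],[1,[0,0,0],[0,0,0]],[1,[0,0,0],[0,0,0]]]'
python3 - <<'E'
from h import *
force(8)
E
python3 -m crank '[[1,[-0.07,-0.01,-0.2],[0,0,0]],[1,[-0.07,-0.01,-0.2],[0,0,0]],[1,[-0.04,-0.01,-0.1],[0,0,0]],[1,[0,0,0],[0,0,0]],[1,[0,0,0],[0,0,0]],[1,[0,0,0],[0,0,0]]]'
python3 - <<'E'
from h import *
force(8)
E
```

```text
clock: 10.6
position: [0.5663, -0.0475, 0.1844]
ee_rot: [-0.054, 0.705, 0.054, 0.705]
ft_force: [4.1, -1.0, -2.2]
grip_width: 0.451
F [ 4.93 -1.49 -2.83] sd [0.31 0.42 0.25]
clock: 11.5
position: [0.5646, -0.0477, 0.1792]
ee_rot: [-0.054, 0.705, 0.054, 0.705]
ft_force: [6.1, -1.9, -1.9]
grip_width: 0.441
F [ 5.76 -1.06 -2.55] sd [0.42 0.38 0.51]
```

```bash
python3 -m crank '[[1,[0.1,0.01,0],[0,0,0]],[1,[0.1,0.02,0],[0,0,0]],[1,[0.1,0.02,0],[0,0,0]],[1,[0,0,0],[0,0,0]],[1,[0,0,0],[0,0,0]]]'
python3 - <<'E'
from h import *
force(6)
E
python3 -m crank '[[1,[0.1,0.02,0],[0,0,0]],[1,[0.1,0.02,0],[0,0,0]],[1,[0,0,0],[0,0,0]],[1,[0,0,0],[0,0,0]]]'
python3 - <<'E'
from h import *
force(6); P=look(["roller_mid","hooks"],("scene",))
cv2.imwrite("pics/h4.png",cv2.resize(P["scene"]["frame"][167:287,202:362,::-1],None,fx=4.6,fy=4.6,interpolation=cv2.INTER_CUBIC))
E
```

```text
clock: 12.32
position: [0.5662, -0.047, 0.1787]
ee_rot: [-0.053, 0.706, 0.054, 0.704]
ft_force: [-6.1, -0.5, 0.7]
grip_width: 0.448
F [-5.78  0.26  0.78] sd [0.4  0.25 0.41]
clock: 12.95
position: [0.5662, -0.047, 0.1781]
ee_rot: [-0.053, 0.708, 0.054, 0.703]
ft_force: [-14.7, -0.0, 3.7]
grip_width: 0.448
F [-14.78  -0.1    3.71] sd [0.43 0.36 0.73]
scene roller_mid 0.72 [ 0.5681 -0.051   0.1969] [280. 213.]
```

View pics/h4.png

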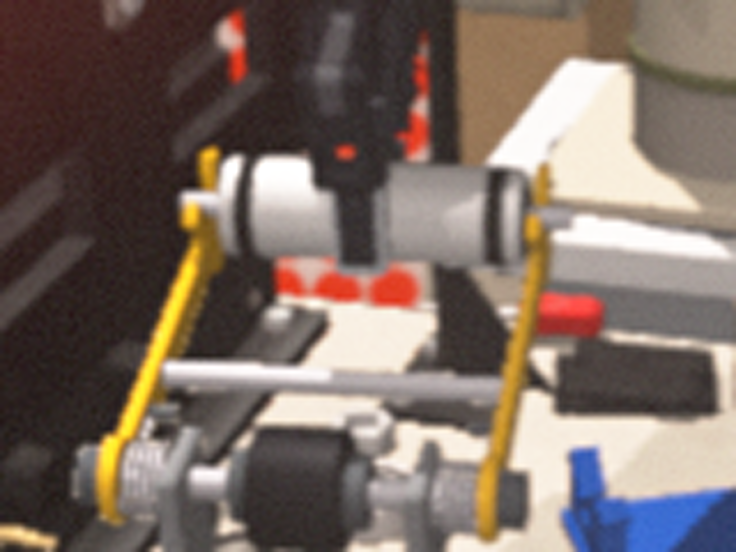

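The pins are seated in both V's: left pin (195,205), right pin (555,213). The arm has just begun to sink. The side force comes from my x offset, so I back it off and continue down the arc.

```bash
python3 -m crank '[[1,[-0.12,-0.02,0],[0,0,0]],[1,[-0.12,-0.02,0],[0,0,0]],[1,[-0.11,-0.02,0],[0,0,0]],[1,[0,0,0],[0,0,0]],[1,[0,0,0],[0,0,0]]]'
python3 - <<'E'
from h import *
force(6)
E
python3 -m crank '[[1,[-0.06,-0.01,-0.2],[0,0,0]],[1,[-0.06,-0.01,-0.2],[0,0,0]],[1,[-0.06,-0.01,-0.2],[0,0,0]],[1,[0,0,0],[0,0,0]],[1,[0,0,0],[0,0,0]],[1,[0,0,0],[0,0,0]]]'
python3 - <<'E'
from h import *
force(8)
E
```

```text
clock: 13.82
position: [0.5662, -0.0471, 0.1794]
ee_rot: [-0.054, 0.705, 0.054, 0.705]
ft_force: [1.3, 0.7, -2.1]
grip_width: 0.448
F [ 2.73  1.51 -1.6 ] sd [0.77 0.84 0.82]
clock: 14.62
position: [0.5642, -0.0474, 0.1731]
ee_rot: [-0.054, 0.705, 0.054, 0.705]
ft_force: [4.0, 2.5, -1.3]
grip_width: 0.451
F [ 4.58  2.49 -1.44] sd [0.51 0.65 0.57]
```

```bash
python3 -m crank '[[1,[0.09,0,0],[0,0,0]],[1,[0,-0.03,-0.05],[0,0,0]],[1,[0,0,0],[0,0,0]],[1,[0,0,0],[0,0,0]],[1,[0,0,0],[0,0,0]]]'
python3 - <<'E'
from h import *
force(10)
E
```

```text
clock: 15.43
position: [0.5643, -0.048, 0.1725]
ee_rot: [-0.054, 0.705, 0.054, 0.705]
ft_force: [-3.7, 2.6, 1.3]
grip_width: 0.45
F [-4.6   1.8   1.07] sd [0.87 0.44 0.43]
```

```bash
python3 -m crank '[[1,[-0.08,-0.01,-0.15],[0,0,0]],[1,[0,0,0],[0,0,0]],[1,[0,0,0],[0,0,0]],[1,[0,0,0],[0,0,0]],[1,[0,0,0],[0,0,0]]]' 20
python3 - <<'E'
from h import *
force(10)
E
```

```text
clock: 16.35
position: [0.564, -0.0481, 0.1712]
ee_rot: [-0.054, 0.705, 0.054, 0.705]
ft_force: [-2.9, 1.6, -0.7]
grip_width: 0.453
F [-3.58  1.26  0.55] sd [0.36 0.54 0.38]
```

```bash
python3 -m crank '[[1,[-0.06,0,-0.1],[0,0,0]],[1,[0,0,0],[0,0,0]],[1,[0,0,0],[0,0,0]],[1,[0,0,0],[0,0,0]],[1,[0,0,0],[0,0,0]]]' 20
python3 - <<'E'
from h import *
force(12)
E
```

```text
clock: 17.27
position: [0.5637, -0.0482, 0.1703]
ee_rot: [-0.054, 0.705, 0.054, 0.705]
ft_force: [-0.4, 1.3, 0.8]
grip_width: 0.448
F [ 0.97  0.29 -0.46] sd [0.83 0.44 0.4 ]
```

Net force on the hand is within about 0.5 N and the tangential part is about -0.2 N, so the arm carries the roller. I open gently.

```bash
python3 -m crank '[[0.53,[0,0,0],[0,0,0]],[0.51,[0,0,0],[0,0,0]],[0.49,[0,0,0],[0,0,0]],[0.45,[0,0,0],[0,0,0]],[0.4,[0,0,0],[0,0,0]],[0.3,[0,0,0],[0,0,0]],[0.2,[0,0,0],[0,0,0]],[0.1,[0,0,0],[0,0,0]],[0.05,[0,0,0],[0,0,0]],[0.05,[0,0,0],[0,0,0]],[0.05,[0,0,0],[0,0,0]],[0.05,[0,0,0],[0,0,0]]]'
python3 - <<'E'
from h import *
force(8); P=look(["roller_mid","hooks"])
cv2.imwrite("pics/h5.png",cv2.resize(P["scene"]["frame"][167:287,202:362,::-1],None,fx=4.6,fy=4.6,interpolation=cv2.INTER_CUBIC))
E
```

```text
clock: 18.87
position: [0.5635, -0.048, 0.1702]
ee_rot: [-0.054, 0.705, 0.054, 0.705]
ft_force: [0.5, 0.6, 0.2]
grip_width: 0.949
F [-0.1  -0.03 -0.46] sd [0.75 0.66 0.32]
```

View pics/h5.png

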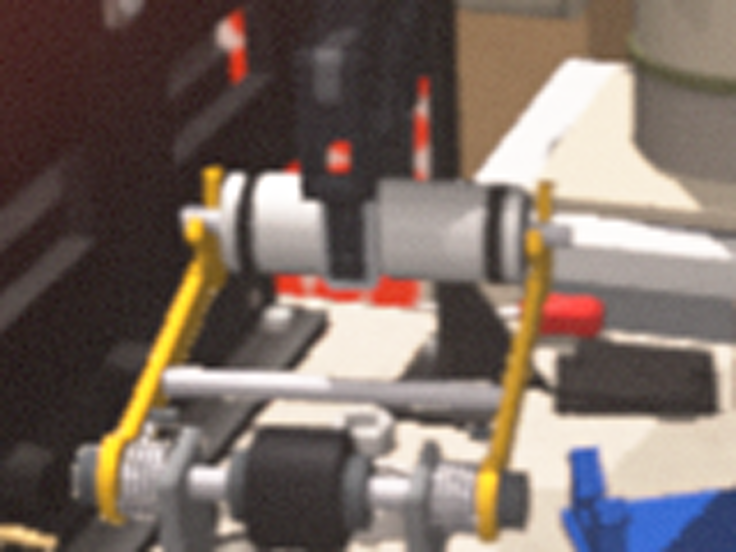

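The roller hangs by both pins with the fingers open round it: left pin (190,218), right pin (560,232). The force is back to baseline and there was no jump. Now straight up, then close.

```bash
python3 -m crank '[[0,[0,0,0],[0,0,0]],[0,[0,0,0],[0,0,0]],[0,[0,0,0.4],[0,0,0]],[0,[0,0,0.8],[0,0,0]],[0,[0,0,1],[0,0,0]],[0,[0,0,1],[0,0,0]],[0,[0,0,1],[0,0,0]],[0,[0,0,1],[0,0,0]],[0,[0,0,1],[0,0,0]],[0,[0,0,1],[0,0,0]],[0,[0,0,0.6],[0,0,0]],[0,[0,0,0],[0,0,0]]]'
python3 -m crank '[[1,[0,0,0],[0,0,0]],[1,[0,0,0],[0,0,0]],[1,[0,0,0],[0,0,0]],[1,[0,0,0],[0,0,0]],[1,[0,0,0],[0,0,0]],[1,[0,0,0],[0,0,0]],[1,[0,0,0],[0,0,0]],[1,[0,0,0],[0,0,0]],[1,[0,0,0],[0,0,0]],[1,[0,0,0],[0,0,0]],[1,[0,0,0],[0,0,0]],[1,[0,0,0],[0,0,0]]]'
python3 - <<'E'
from h import *
force(6); P=look(["roller_mid","hooks"])
cv2.imwrite("pics/h6.png",cv2.resize(P["scene"]["frame"][147:267,202:362,::-1],None,fx=4.6,fy=4.6,interpolation=cv2.INTER_CUBIC))
E
```

```text
clock: 20.57
position: [0.5641, -0.0481, 0.2498]
ee_rot: [-0.054, 0.704, 0.054, 0.706]
ft_force: [-0.4, 0.0, 0.1]
grip_width: 1.003
clock: 21.57
position: [0.5635, -0.048, 0.2482]
ee_rot: [-0.054, 0.705, 0.054, 0.705]
ft_force: [-0.4, 0.2, 0.1]
grip_width: 0.0
F [-0.42 -0.3  -0.03] sd [0.45 0.38 0.45]
scene roller_mid 0.81 [ 0.5616 -0.0491  0.1893] [283. 215.]
```

View pics/h6.png

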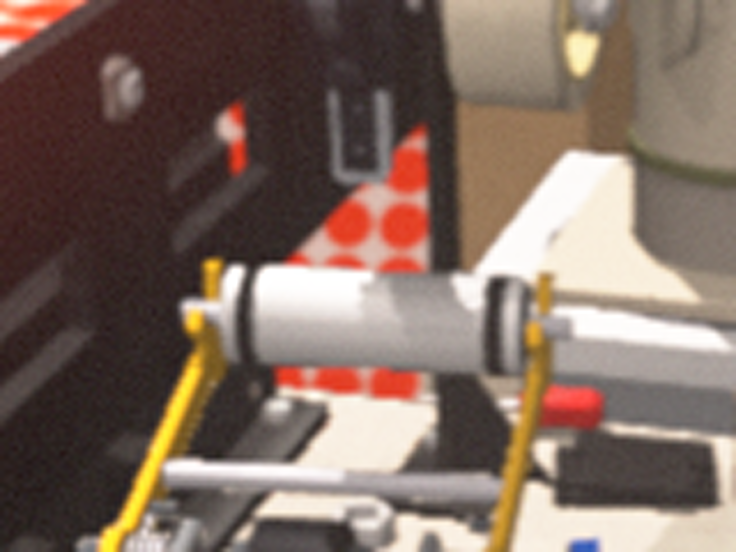

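The roller hangs free, seated at both pins (195,310) and (555,325), at z≈0.189. The shut fingers are above it. Now I press down.

```bash
python3 -m crank '[[1,[0,0,-0.6],[0,0,0]],[1,[0,0,-0.8],[0,0,0]],[1,[0,0,-0.8],[0,0,0]],[1,[0,0,-0.6],[0,0,0]],[1,[0,0,-0.3],[0,0,0]],[1,[0,0,-0.2],[0,0,0]],[1,[0,0,-0.2],[0,0,0]],[1,[0,0,-0.2],[0,0,0]],[1,[-0.05,0,-0.2],[0,0,0]],[1,[-0.05,0,-0.2],[0,0,0]],[1,[-0.05,0,-0.2],[0,0,0]],[1,[-0.05,-0.01,-0.2],[0,0,0]]]'
python3 -m crank '[[1,[-0.04,0,-0.2],[0,0,0]],[1,[-0.04,0,-0.2],[0,0,0]],[1,[-0.04,-0.01,-0.2],[0,0,0]],[1,[-0.04,0,-0.2],[0,0,0]],[1,[-0.03,0,-0.2],[0,0,0]],[1,[-0.03,0,-0.2],[0,0,0]],[1,[-0.03,-0.01,-0.2],[0,0,0]],[1,[-0.02,0,-0.2],[0,0,0]],[1,[-0.02,0,-0.2],[0,0,0]],[1,[-0.01,0,-0.2],[0,0,0]],[1,[0,0,-0.2],[0,0,0]],[1,[0,0,-0.2],[0,0,0]]]'
python3 - <<'E'
from h import *
force(3); look(["roller_mid"],("scene",))
E
```

```text
clock: 23.17
position: [0.5615, -0.0481, 0.2031]
ee_rot: [-0.054, 0.705, 0.054, 0.705]
ft_force: [-0.6, 0.1, 0.6]
grip_width: 0.0
clock: 24.17
position: [0.5585, -0.0484, 0.1791]
ee_rot: [-0.054, 0.705, 0.054, 0.705]
ft_force: [-0.8, -0.9, 2.3]
grip_width: 0.0
F [-0.6  -1.27  2.8 ] sd [0.2  0.34 0.5 ]
```

```bash
python3 -m crank '[[1,[0,0,-0.25],[0,0,0]],[1,[0,0,-0.25],[0,0,0]],[1,[0,0,-0.25],[0,0,0]],[1,[0,0,-0.25],[0,0,0]],[1,[0,0,-0.25],[0,0,0]],[1,[0,0,-0.25],[0,0,0]],[1,[0.02,0,-0.25],[0,0,0]],[1,[0.02,0,-0.25],[0,0,0]],[1,[0.02,0,-0.25],[0,0,0]],[1,[0.02,0,-0.25],[0,0,0]],[1,[0.02,0,-0.25],[0,0,0]],[1,[0.03,0,-0.25],[0,0,0]]]'
python3 -m crank '[[1,[0.03,0,-0.25],[0,0,0]],[1,[0.04,0.01,-0.25],[0,0,0]],[1,[0.04,0,-0.25],[0,0,0]],[1,[0.05,0.01,-0.25],[0,0,0]],[1,[0.05,0.01,-0.25],[0,0,0]],[1,[0.05,0.01,-0.25],[0,0,0]],[1,[0.06,0.01,-0.25],[0,0,0]],[1,[0.06,0.01,-0.25],[0,0,0]],[1,[0.07,0.01,-0.2],[0,0,0]],[1,[0.05,0.01,-0.15],[0,0,0]],[1,[0,0,0],[0,0,0]]]'
python3 - <<'E'
from h import *
force(3)
E
```

```text
clock: 25.42
position: [0.5598, -0.0481, 0.149]
ee_rot: [-0.054, 0.705, 0.054, 0.705]
ft_force: [-1.1, -0.1, 6.1]
grip_width: 0.001
clock: 26.33
position: [0.5649, -0.0474, 0.1256]
ee_rot: [-0.054, 0.705, 0.054, 0.705]
ft_force: [-2.3, -1.0, 8.3]
grip_width: 0.003
F [-2.19 -0.54  8.6 ] sd [0.05 0.51 0.23]
```

```bash
python3 -m crank '[[1,[0.05,0.01,-0.15],[0,0,0]],[1,[0.05,0.01,-0.15],[0,0,0]],[1,[0.06,0.01,-0.15],[0,0,0]],[1,[0.06,0.01,-0.15],[0,0,0]],[1,[0.06,0.01,-0.15],[0,0,0]],[1,[0.06,0.01,-0.15],[0,0,0]],[1,[0.04,0.01,-0.1],[0,0,0]],[1,[0,0,0],[0,0,0]],[1,[0,0,0],[0,0,0]]]'
python3 - <<'E'
from h import *
force(2); P=look(["roller_mid","hooks"],("scene",))
cv2.imwrite("pics/h7.png",cv2.resize(P["scene"]["frame"][187:307,202:362,::-1],None,fx=4.6,fy=4.6,interpolation=cv2.INTER_CUBIC))
E
```

```text
clock: 27.23
position: [0.5687, -0.0469, 0.116]
ee_rot: [-0.054, 0.705, 0.054, 0.705]
ft_force: [-2.6, 0.2, 9.5]
grip_width: 0.002
F [-2.9  -0.91  9.22] sd [0.17 0.64 0.09]
scene roller_mid 0.66 [ 0.5712 -0.0493  0.097 ] [283. 261.]
scene roller_mid 0.43 [4.661e-01 5.880e-02 1.000e-04] [349. 284.]
```

View pics/h7.png

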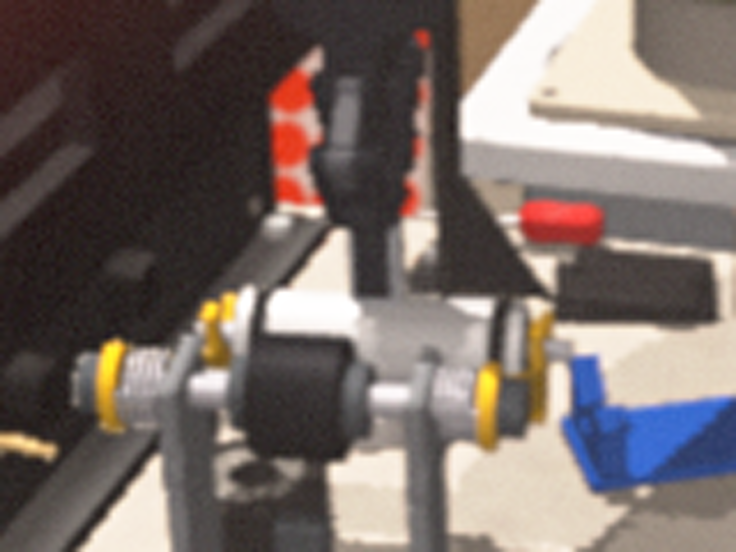

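The roller is still in the hooks, pressed low by the shut fingers (375,290), close to the stop. I go a little further until the force rises.

```bash
python3 -m crank '[[1,[0.04,0.01,-0.1],[0,0,0]],[1,[0.04,0.01,-0.1],[0,0,0]],[1,[0.02,0,-0.05],[0,0,0]],[1,[0,0,0],[0,0,0]],[1,[0,0,0],[0,0,0]]]'
python3 -m crank '[[1,[0.02,0,-0.1],[0,0,0]],[1,[0,0,-0.05],[0,0,0]],[1,[0,0,0],[0,0,0]],[1,[0,0,0],[0,0,0]],[1,[0,0,0],[0,0,0]]]'
```

```text
clock: 27.9
position: [0.5698, -0.0467, 0.1136]
ee_rot: [-0.054, 0.705, 0.054, 0.705]
ft_force: [-3.7, 0.2, 9.7]
grip_width: -0.002
clock: 28.32
position: [0.5703, -0.0466, 0.1124]
ee_rot: [-0.054, 0.705, 0.054, 0.706]
ft_force: [-2.7, -0.9, 11.9]
grip_width: 0.004
```

Force is rising on the rubber stop (9.7 → 11.9 N over 1 mm). One more millimetre to confirm, then slowly back up along the arc.

```bash
python3 -m crank '[[1,[0,0,-0.1],[0,0,0]],[1,[0,0,0],[0,0,0]],[1,[0,0,0],[0,0,0]],[1,[0,0,0],[0,0,0]]]'
python3 -m crank '[[1,[0,0,0.1],[0,0,0]],[1,[-0.04,-0.01,0.15],[0,0,0]],[1,[-0.07,-0.01,0.2],[0,0,0]],[1,[-0.07,-0.01,0.2],[0,0,0]],[1,[-0.07,-0.01,0.2],[0,0,0]],[1,[-0.07,-0.01,0.2],[0,0,0]],[1,[-0.07,-0.01,0.2],[0,0,0]],[1,[-0.06,-0.01,0.2],[0,0,0]],[1,[-0.06,-0.01,0.2],[0,0,0]],[1,[-0.06,-0.01,0.2],[0,0,0]],[1,[-0.05,-0.01,0.2],[0,0,0]],[1,[-0.05,-0.01,0.2],[0,0,0]]]'
python3 -m crank '[[1,[-0.05,-0.01,0.2],[0,0,0]],[1,[-0.05,0,0.2],[0,0,0]],[1,[-0.05,0,0.2],[0,0,0]],[1,[-0.04,-0.01,0.2],[0,0,0]],[1,[-0.04,0,0.2],[0,0,0]],[1,[-0.04,0,0.2],[0,0,0]],[1,[-0.03,0,0.2],[0,0,0]],[1,[-0.03,0,0.2],[0,0,0]],[1,[-0.03,0,0.2],[0,0,0]],[1,[-0.02,0,0.2],[0,0,0]],[1,[-0.02,0,0.2],[0,0,0]],[1,[-0.02,0,0.2],[0,0,0]]]'
```

```text
clock: 28.65
position: [0.5707, -0.0465, 0.1119]
ee_rot: [-0.054, 0.704, 0.054, 0.706]
ft_force: [-3.2, 0.2, 15.4]
grip_width: -0.001
clock: 29.65
position: [0.5645, -0.0474, 0.1342]
ee_rot: [-0.054, 0.704, 0.054, 0.706]
ft_force: [1.4, 0.3, 8.1]
grip_width: -0.003
clock: 30.65
position: [0.5598, -0.048, 0.1577]
ee_rot: [-0.054, 0.704, 0.054, 0.706]
ft_force: [1.3, -1.7, 4.8]
grip_width: -0.0
```

```bash
python3 -m crank '[[1,[0,0,0.2],[0,0,0]],[1,[0,0,0.2],[0,0,0]],[1,[0,0,0.2],[0,0,0]],[1,[0,0,0.2],[0,0,0]],[1,[0,0,0.2],[0,0,0]],[1,[0,0,0.2],[0,0,0]],[1,[0,0,0.2],[0,0,0]],[1,[0.01,0,0.2],[0,0,0]],[1,[0.02,0,0.2],[0,0,0]],[1,[0.02,0,0.2],[0,0,0]],[1,[0.02,0,0.2],[0,0,0]],[1,[0.02,0,0.15],[0,0,0]]]'
python3 -m crank '[[1,[0.03,0,0.15],[0,0,0]],[1,[0.03,0,0.15],[0,0,0]],[1,[0.04,0,0.15],[0,0,0]],[1,[0.04,0,0.15],[0,0,0]],[1,[0.04,0,0.15],[0,0,0]],[1,[0.04,0,0.1],[0,0,0]],[1,[0.04,0,0.1],[0,0,0]],[1,[0.04,0,0.1],[0,0,0]],[1,[0.04,0,0.1],[0,0,0]],[1,[0.04,0,0.1],[0,0,0]],[1,[0.04,0,0.1],[0,0,0]],[1,[0.04,0,0.1],[0,0,0]]]'
python3 -m crank '[[1,[0.04,0,0.1],[0,0,0]],[1,[0.04,0,0.1],[0,0,0]],[1,[0.04,0,0.1],[0,0,0]],[1,[0,0,0.1],[0,0,0]],[1,[0,0,0.1],[0,0,0]],[1,[0,0,0.1],[0,0,0]],[1,[0,0,0.1],[0,0,0]],[1,[0,0,0.1],[0,0,0]],[1,[0,0,0.1],[0,0,0]],[1,[0,0,0.1],[0,0,0]],[1,[0,0,0.1],[0,0,0]],[1,[0,0,0.1],[0,0,0]]]'
```

```text
clock: 31.65
position: [0.5597, -0.0478, 0.1808]
ee_rot: [-0.054, 0.705, 0.054, 0.705]
ft_force: [1.3, -1.8, 2.8]
grip_width: -0.001
clock: 32.65
position: [0.5643, -0.048, 0.1952]
ee_rot: [-0.054, 0.705, 0.054, 0.705]
ft_force: [-0.4, 0.1, 1.8]
grip_width: 0.001
clock: 33.65
position: [0.5655, -0.0479, 0.2072]
ee_rot: [-0.054, 0.705, 0.054, 0.705]
ft_force: [-0.6, 0.4, -0.1]
grip_width: -0.001
```

Now clear away upward, then check.

```bash
python3 -m crank '[[1,[0,0,0.1],[0,0,0]],[1,[0,0,0.2],[0,0,0]],[1,[0,0,0.3],[0,0,0]],[1,[0,0,0.5],[0,0,0]],[1,[0,0,1],[0,0,0]],[1,[0,0,1],[0,0,0]],[1,[0,0,1.5],[0,0,0]],[1,[0,0,1.5],[0,0,0]],[1,[0,0,1],[0,0,0]],[1,[0,0,0.5],[0,0,0]],[1,[0,0,0],[0,0,0]],[1,[0,0,0],[0,0,0]]]'
python3 - <<'E'
from h import *
force(4); P=look(["roller_mid","pulley","bearing","spanner","nut"])
cv2.imwrite("pics/h8.png",cv2.resize(P["scene"]["frame"][147:267,202:362,::-1],None,fx=4.6,fy=4.6,interpolation=cv2.INTER_CUBIC))
force(20); look(["roller_mid"],("scene",))
E
```

```text
clock: 34.65
position: [0.5655, -0.0479, 0.283]
ee_rot: [-0.054, 0.705, 0.054, 0.705]
ft_force: [-1.0, -0.5, -0.3]
grip_width: 0.005
F [-0.08 -0.13 -0.2 ] sd [0.33 0.53 0.57]
scene roller_mid 0.98 [ 0.564  -0.05    0.1914] [282. 215.]
scene pulley 0.71 [ 0.7089 -0.0233  0.    ] [274. 347.]
scene pulley 0.67 [ 0.5771 -0.1046  0.0011] [258. 301.]
scene bearing 0.54 [ 0.4785 -0.0893  0.0016] [282. 277.]
scene spanner 0.74 [0.6612 0.1368 0.0018] [368. 344.]
scene nut 0.6 [ 0.4171 -0.1075  0.0015] [283. 263.]
scene nut 0.36 [ 0.7106 -0.0233 -0.0019] [274. 348.]
top spanner 0.8 [0.6611 0.1367 0.0026] [240. 197.]
F [0.01 0.1  0.11] sd [0.43 0.43 0.45]
scene roller_mid 0.7 [ 0.5661 -0.0508  0.1914] [281. 215.]
```

```bash
python3 -c "
from h import *
a,b=cv2.imread('pics/h6.png'),cv2.imread('pics/h8.png'); g=lambda i:i[230:400,180:580].astype(np.float32).mean(2)
print(cv2.phaseCorrelate(g(a),g(b)))
print(manip.hand_in())"
```

```text
((0.06838090607919867, 0.010825902676458554), 0.6218179131084018)
the job is handed in; nothing more can be done
None
```

I hung the roller by both pins in the two V hooks, did the float check, and handed the job in at about 36 s of the 70 s. No verdict was reported.

- **Hanging:** I lowered the roller along the arm's arc until the force on the hand was within about 1 N, then opened the fingers gently. The roller did not visibly move when the fingers opened. Its height puts the arm at roughly 0.12 rad, well clear of both stops.
- **Float check:** With the fingers shut I pressed the roller down to the bottom stop. The force rose from about 9.7 N to 15.4 N over the last 2 mm. I then let it come back up at about 25 mm/s or less, easing to 12 mm/s before the fingers left it.
- **Last checks:**
  - The roller's centre held at z = 0.191 m over more than a second.
  - The picture after the check matches the one before it to within 0.1 of an enlarged pixel.
  - The force on the hand was near zero, with the hand about 70 mm above the roller.
  - All four bystanders were found in the scene view within about 5 mm of where they started.

**Not confirmed or in disagreement:**
- While the pins were seating, I pushed sideways on the hooks with up to about 15 N before correcting my x position; that is under the 35 N limit.
- The networks never reported the hooks, so I placed them from the pivot measurement and the pictures.
- The scene view puts the roller's centre 2–3 mm further to the right (-y) than my estimate of the hook centre.
- The viewer had reached its picture limit, so I checked the last picture by image comparison instead of viewing it.
- I had no direct reading of the arm's angle or speed.

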